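# Put the misfiled pipe fittings back in their stock bins

## Robot

A 7-joint arm with a two-finger parallel gripper is mounted at the origin on the work surface. World frame = base frame: x ahead of the robot, y to its left, z up, the work surface at z = 0. Lengths are in m, angles in rad, forces in N, time in s.
With the tool pointing down it reaches from about 0.35 to 0.9 m from the base axis. Payload 7.2 kg.
Tool frame: the origin (TCP) lies on the centre line of the jaws, within the pads' length; the fingertips stand 22 mm ahead of it and the grasp point (between the pads) lies 3 mm ahead of it; z points along the fingers, y is the line along which they close (so a half turn about z gives the same grasp; the last joint's range is limited). The gripper opens to 88 mm and grips with 3 to 60 N. Pads are 20 mm wide; open, the fingers measure 115 mm over their backs; the gripper's body (75 mm by 178 mm) begins 61 mm behind the grasp point.
Start: joints at [1.097, 0.411, -0.013, 1.596, 0.006, 1.134, -0.082], TCP at [0.247, -0.574, 0.245] pointing down, gripper open.
Joint ranges: [-2.95, 2.95], [-0.29, 1.99], [-1.47, 1.44], [0.14, 2.54], [-1.03, 4.17], [0.13, 1.85], [-2.86, 2.86]. Speed limits (rad/s): [2.39, 2.39, 3.01, 3.01, 3.14, 3.14, 3.14].

## Interface

Orientations are given as a unit quaternion [x, y, z, w].
In Python, from plant import robot, imaging, order gives the robot as it stands.
- The arm moves only by the tool arm_command, never from a script. Its argument "steps" is one flat list of numbers, 4 for each row, row after row: the shift along the world's x, y, z in cm, then the turn about the world's z in degrees. In form: [dx, dy, dz, turn, dx, dy, dz, turn, ...]. A call has 1 to 20 rows; each row shifts and turns the commanded pose from where the row before left it; what a row does not reach is not made up. A row lasts 1/8 s, in which the tool goes at most 62.5 mm and 10.7 degrees, less where a joint would pass 70% of its speed; a pose out of reach is approached as far as the arm can. A call is refused whole if a number of a shift passes 6.25 or a number of a turn 10.7, either way. A call with a gripper value outside its range is refused whole. "gripper" is the closure, from 0 (fully open) to 1 (shut), set as the call begins (left out, the last holds). The fingers move at their own pace and stop on an object; "squeeze" is the grip in N (left out, the last holds). Time passes only in rows, so rows that do not move let the fingers close. It gives the time, the measured TCP pose, the force, the opening and the grip force at its end, in the units of the state.
- robot.observe(): the state, without advancing time (a new reading comes with each control period).
- imaging.snapshot(name): name is "side" or "top" or "wrist"; returns a dict with "color" (384x512x3 uint8, red, green, blue), "K" (3x3 intrinsics, pixels), "pose" (4x4, takes a point from camera to world coordinates); the wrist camera has in their place "mount" (4x4, takes a point from camera to tool coordinates, whose origin is the TCP and whose axes are the flange's). Camera axes: x right, y down, z forward; pixel columns grow to the right and rows downward; lengths in m; the calibration is good to about 2 mm. The wrist camera is an equidistant fisheye: a pixel r from the principal point sees the ray r / f radians off the axis. A picture is of the moment at which its call begins: read the wrist's pose just before it. There is no depth.
- order.hand_in(): hands the job in; it is judged then, once.
The state is a dict: "clock": time; "qpos": joint angles; "qvel": joint speeds; "effort": joint torques, N m; "ee_pos": TCP position; "orientation": TCP orientation; "contact_force": force on the tool from outside, world axes, zero at the start; "ft_torque": the same for the moment, N m; "gripper_width": finger opening in m; "finger_force": force on a finger pad.
Only numpy, scipy, OpenCV 4.12 (cv2) and the standard library are available. Lean on these libraries where they do the work, as an engineer would, in place of code of your own. Each camera call takes 0.05 s, during which the arm holds its last target. There are 200 camera calls.

## Task

The four brass fittings in the front compartments of the blue bins have been mixed up: put each one into the front compartment of the bin that holds more of its kind at the back, in the middle of the compartment and sitting level on its floor as it does now (the coupling on end). Never have two fittings in one compartment; the rubber mat beside the bins is free for setting one aside on the way. Set them down, don't drop them, and don't knock over the sealant cartridge.

Things in the scene. Friction and masses are not known exactly. Their poses are not given: they have to be found in the camera images.
- elbow: Brass 90 degree elbow lying flat: an L, 56 x 56 mm in plan, 32 mm high, hexagonal nut on each end (14 mm long, 35 mm across where gripped), 0.18 kg. Origin: underside, middle of the 56 mm square. In its frame the corner is at (-12, -12) mm; one leg runs to +x, nut centred at (21, -12), the other to +y, nut at (-12, 21). Pipe axes 16 mm above the underside.
- tee: Brass tee lying flat, 84 x 56 mm in plan, 32 mm high, hexagonal nut on each of three ends (14 mm long, 35 mm across where gripped), 0.25 kg. Origin: underside, middle of that outline. In its frame the run lies along x at y -12 mm, nuts centred at x +-35; the branch points to +y, its nut centred at (0, 21) mm. Pipe axes 16 mm above the underside.
- valve: Brass ball valve lying flat, 76 mm long (its x), 35 mm wide, body 32 mm high, with a steel butterfly handle on top: a bar 62 mm long (along x), 12 mm thick (y), from 46 to 62 mm above the underside; it does not turn. 0.3 kg. Origin: underside, below the handle's middle.
- coupling: Brass straight coupling standing on end, 56 mm high, from above a hexagon with a round bore. A nut at the bottom (0 to 18 mm) and at the top (38 to 56 mm), 34 mm across where gripped. 0.19 kg. Origin: middle of the underside.
- bin_elbow: Fixed blue stock bin, 235 x 134 mm, with two elbows (fixed, up to 65 mm high) in its rear compartment. Origin: underside, below the middle of the FRONT compartment; x points to the rear. Front compartment inside 124 (x) by 128 mm (y), floor 3 mm above the origin; front wall 40 mm high, sides 70 mm, sloping to 42 at the front, divider 55 mm; rear wall 75 mm.
- bin_tee: Fixed blue stock bin, 235 x 134 mm, with two tees (fixed, up to 65 mm high) in its rear compartment. Origin: underside, below the middle of the FRONT compartment; x points to the rear. Front compartment inside 124 (x) by 128 mm (y), floor 3 mm above the origin; front wall 40 mm high, sides 70 mm, sloping to 42 at the front, divider 55 mm; rear wall 75 mm.
- bin_valve: Fixed blue stock bin, 235 x 134 mm, with three ball valves (fixed, up to 65 mm high) in its rear compartment. Origin: underside, below the middle of the FRONT compartment; x points to the rear. Front compartment inside 124 (x) by 128 mm (y), floor 3 mm above the origin; front wall 40 mm high, sides 70 mm, sloping to 42 at the front, divider 55 mm; rear wall 75 mm.
- bin_coupling: Fixed blue stock bin, 235 x 134 mm, with four couplings on end (fixed, up to 65 mm high) in its rear compartment. Origin: underside, below the middle of the FRONT compartment; x points to the rear. Front compartment inside 124 (x) by 128 mm (y), floor 3 mm above the origin; front wall 40 mm high, sides 70 mm, sloping to 42 at the front, divider 55 mm; rear wall 75 mm.
- mat: Black ribbed rubber mat, 140 x 140 mm, 3 mm thick, fixed to the counter beside the row of bins, empty at the start: the free spot. Origin: middle of the underside; fittings stand on it 3 mm above the origin.
- cartridge: Red and white sealant cartridge, 49 mm in diameter, 190 mm high, standing upright beside the row of bins, on the side where the mat is not; a bystander. Origin: middle of the underside.
Things that resemble listed ones, but are neither listed nor needed, are in the scene too. What is shaped like the tee but green is not meant.

How it is judged:
At the end, for the whole second after the job is handed in: Each fitting rests in the front compartment of the bin with its own kind at the back: its origin within 15 mm (horizontally) of the compartment's middle, its underside on the floor (within 5 mm), tilted less than 0.12 rad, released and at rest (horizontal distance between elbow and bin_elbow below 0.015 m and z of elbow in the frame of bin_elbow between -0.001 and 0.008 m and angle between each of elbow, tee, valve, coupling's own z axis and vertical below 0.12 rad and linear speed of each of elbow, tee, valve, coupling below 0.02 m/s and angular speed of each of elbow, tee, valve, coupling below 0.2 rad/s and horizontal distance between tee and bin_tee below 0.015 m and z of tee in the frame of bin_tee between -0.001 and 0.008 m and horizontal distance between valve and bin_valve below 0.015 m and z of valve in the frame of bin_valve between -0.001 and 0.008 m and horizontal distance between coupling and bin_coupling below 0.015 m and z of coupling in the frame of bin_coupling between -0.001 and 0.008 m); the robot touches nothing.
It fails at once if two fittings are in one front compartment at the same time (both origins within 65 mm of the bin's origin) (distance between each of elbow, tee and bin_elbow below 0.065 m or distance between each of elbow, valve and bin_elbow below 0.065 m or distance between each of elbow, coupling and bin_elbow below 0.065 m or distance between each of tee, valve and bin_elbow below 0.065 m or distance between each of tee, coupling and bin_elbow below 0.065 m or distance between each of valve, coupling and bin_elbow below 0.065 m or distance between each of elbow, tee and bin_tee below 0.065 m or distance between each of elbow, valve and bin_tee below 0.065 m or distance between each of elbow, coupling and bin_tee below 0.065 m or distance between each of tee, valve and bin_tee below 0.065 m or distance between each of tee, coupling and bin_tee below 0.065 m or distance between each of valve, coupling and bin_tee below 0.065 m or distance between each of elbow, tee and bin_valve below 0.065 m or distance between each of elbow, valve and bin_valve below 0.065 m or distance between each of elbow, coupling and bin_valve below 0.065 m or distance between each of tee, valve and bin_valve below 0.065 m or distance between each of tee, coupling and bin_valve below 0.065 m or distance between each of valve, coupling and bin_valve below 0.065 m or distance between each of elbow, tee and bin_coupling below 0.065 m or distance between each of elbow, valve and bin_coupling below 0.065 m or distance between each of elbow, coupling and bin_coupling below 0.065 m or distance between each of tee, valve and bin_coupling below 0.065 m or distance between each of tee, coupling and bin_coupling below 0.065 m or distance between each of valve, coupling and bin_coupling below 0.065 m).
It fails at once if a fitting is dropped or thrown down (faster than 0.8 m/s less than 50 mm above the counter) ((height (world z) of elbow below 0.05 m and linear speed of elbow above 0.8 m/s) or (height (world z) of tee below 0.05 m and linear speed of tee above 0.8 m/s) or (height (world z) of valve below 0.05 m and linear speed of valve above 0.8 m/s) or (height (world z) of coupling below 0.05 m and linear speed of coupling above 0.8 m/s)).
It fails at once if the sealant cartridge is knocked over (tilted more than 0.5 rad) (angle between cartridge's own z axis and vertical above 0.5 rad).
It also fails if it takes over 128 s, if anything falls off the work surface, if the arm or the gripper's body presses on something with over 40 N, if the wrist force passes 120 N, or if a joint passes its speed limit or range.

## Working session

There is one attempt and no reset: what is moved stays moved. The work goes in short steps, Python scripts to look and compute and a tool call to move; the robot and the scene stay as the last step left them, time stands still between calls to the robot, and variables do not carry over. Pictures are saved under pics/ and viewed, at most 14 in all, crops included, and the job is handed in when it is done.

Besides the shell and the picture viewer there is one more tool, called after "Request:" by a JSON object that holds its "name" and its "arguments". arm_command: Moves the arm, as the interface text tells. Its arguments: {"type":"object","properties":{"steps":{"type":"array","items":{"type":"number"}},"gripper":{"type":"number"},"squeeze":{"type":"number"}},"required":["steps"]}

```bash
mkdir -p pics; ls; cat > h.py <<'E'
import numpy as np, cv2
from plant import robot, imaging, order
def save(n,c,s=1.5): cv2.imwrite(f'pics/{n}.png',cv2.resize(c[:,:,::-1],None,fx=s,fy=s,interpolation=cv2.INTER_CUBIC))
E
python3 - <<'E'
from h import *
for n in ('top','side'):
    s=imaging.snapshot(n); np.savez(n,**s); save(n,s['color']); print(n,s['K'].round(1).tolist(),s['pose'].round(4).tolist())
o=robot.observe(); print(o)
E
```

```text
pics
top [[416.6, 0.0, 259.1], [0.0, 416.6, 185.5], [0.0, 0.0, 1.0]] [[0.0266, -0.9878, 0.1536, 0.2193], [-0.999, -0.0317, -0.0304, 0.0239], [0.0349, -0.1527, -0.9877, 1.0878], [0.0, 0.0, 0.0, 1.0]]
side [[363.6, 0.0, 256.9], [0.0, 363.6, 197.5], [0.0, 0.0, 1.0]] [[-0.7677, -0.3833, 0.5136, -0.1797], [-0.6408, 0.4546, -0.6186, 0.7164], [0.0036, -0.804, -0.5946, 0.6916], [0.0, 0.0, 0.0, 1.0]]
{'clock': 0.1, 'qpos': array([ 1.09681081,  0.41180316, -0.01273355,  1.59693579,  0.00560456,
        1.13429818, -0.08221363]), 'qvel': array([-0.0025938 , -0.00159956, -0.00128084, -0.00045493, -0.00043508,
        0.0008443 ,  0.00083328]), 'effort': array([ 1.50701937e-03, -5.89101183e+01,  6.43394776e-01, -2.91710168e+01,
       -5.37679286e-02,  1.44935452e-02,  4.64978268e-05]), 'ee_pos': array([ 0.24652738, -0.57387515,  0.24391353]), 'orientation': array([ 9.79484296e-01,  2.01519275e-01, -1.88065451e-04, -6.78835307e-04]), 'contact_force': array([ 0.51847669,  0.36459297, -0.73051328]), 'ft_torque': array([-0.02330334, -0.04779939,  0.0102555 ]), 'finger_force': 0.0, 'gripper_width': 0.08784904383018657}
```

View pics/top.png

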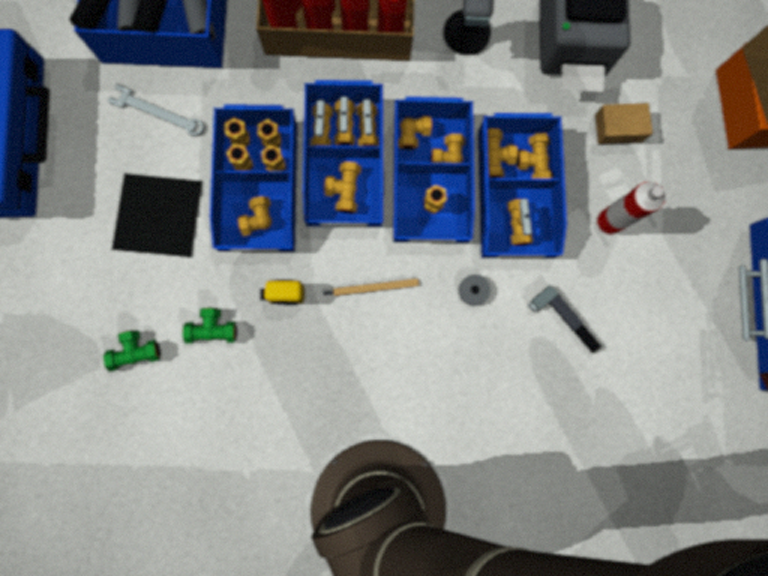

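View pics/side.png

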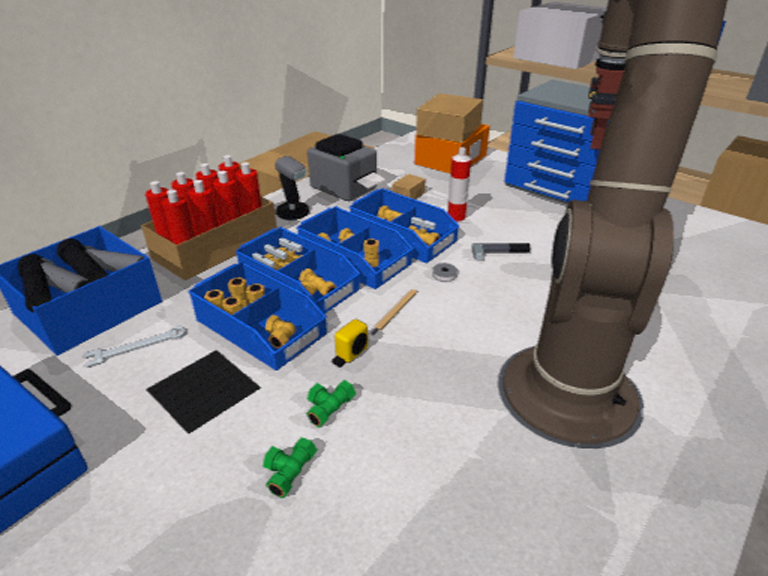

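The top view shows four bins. From left to right their rear contents and front fitting are:
- **Couplings:** elbow at (256,216)
- **Valves:** tee at (344,188)
- **Elbows:** coupling at (435,198)
- **Tees:** valve at (521,222)

The mat is at (158,215) and the cartridge at (630,208). The lookalikes to avoid are the green tees at (131,352) and (210,328), and the fixed rear fittings at rows 118–160. I'll do two swaps via the mat: elbow with coupling, then tee with valve. First, a close crop.

```bash
python3 - <<'E'
from h import *
c=np.load('top.npz')['color'][48:178,70:390]; save('crop',c,2.5)
c=np.load('top.npz')['color'][105:178,135:385]; save('crop2',c,3.2)
E
```

```text
(no output)
```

View pics/crop.png

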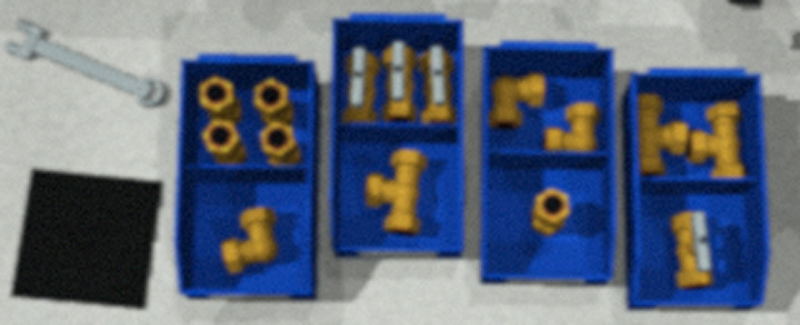

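The crop confirms the assignment. From left to right the front fittings are the elbow (250,238), tee (400,190), coupling (551,208) and valve (692,250), with matching rear kinds. Next I'll fit silhouettes for the poses.

```bash
cat >> h.py <<'E'
from scipy.optimize import minimize
def box(x0,x1,y0,y1,z0,z1): return np.array([[x,y,z] for x in(x0,x1) for y in(y0,y1) for z in(z0,z1)])/1e3
def cyl(c,d,L,r,n=6,ph=0):  # axis dir d through centre c, length L
    a=np.arange(n)*2*np.pi/n+ph; d=np.array(d,float); z=np.array([0,0,1.]) if abs(d[2])<.5 else np.array([1.,0,0]); e=np.cross(d,z)
    ring=r*(np.cos(a)[:,None]*e+np.sin(a)[:,None]*z); return np.vstack([c+ring+d*L/2,c+ring-d*L/2])/1e3
R=17.5/np.cos(np.pi/6)
def noz(P): P=P.copy(); P[:,2]=np.clip(P[:,2],0,.032); return P
X,Y,Z=(1,0,0),(0,1,0),(0,0,1)
M={'elbow':[noz(p) for p in (cyl((21,-12,16),X,14,R),cyl((-12,21,16),Y,14,R),cyl((4,-12,16),X,40,13,12),cyl((-12,4,16),Y,40,13,12))],
'tee':[noz(p) for p in (cyl((35,-12,16),X,14,R),cyl((-35,-12,16),X,14,R),cyl((0,21,16),Y,14,R),cyl((0,-12,16),X,60,13,12),cyl((0,4,16),Y,30,13,12))],
'valve':[box(-38,-22,-17.5,17.5,6,26),box(22,38,-17.5,17.5,6,26),box(-30,30,-13,13,2,32),box(-31,31,-6,6,46,62),box(-6,6,-5,5,30,46)],
'coupling':[cyl((0,0,9),Z,18,17/np.cos(np.pi/6)),cyl((0,0,47),Z,18,17/np.cos(np.pi/6)),cyl((0,0,28),Z,30,14,12)],
'bin':[np.vstack([box(-65,170,-67,67,0,2),box(-65,-60,-67,67,0,41),box(0,170,-67,67,40,70),box(168,170,-67,67,70,75)])],
'mat':[box(-70,70,-70,70,0,3)]}
def world(P,p,z): c,s=np.cos(p[2]),np.sin(p[2]); return np.c_[P[:,0]*c-P[:,1]*s+p[0],P[:,0]*s+P[:,1]*c+p[1],P[:,2]+z]
def pin(S):
    T=np.linalg.inv(S['pose'])
    def f(W): q=W@T[:3,:3].T+T[:3,3]; return (q/q[:,2:])@S['K'].T[:,:2]
    return f
def fish(S,o):
    from scipy.spatial.transform import Rotation as Ro
    A=np.eye(4);A[:3,:3]=Ro.from_quat(o['orientation']).as_matrix();A[:3,3]=o['ee_pos']; T=np.linalg.inv(A@S['mount']); K=S['K']
    def f(W):
        q=W@T[:3,:3].T+T[:3,3]; h=np.hypot(q[:,0],q[:,1]); t=np.arctan2(h,q[:,2])/np.maximum(h,1e-9)
        return np.c_[K[0,0]*t*q[:,0]+K[0,2],K[1,1]*t*q[:,1]+K[1,2]]
    return f
UP=4
def render(name,p,z,proj,sh):
    m=np.zeros((sh[0]*UP,sh[1]*UP),np.uint8)
    for P in M[name]:
        q=(proj(world(P,p,z))+.5)*UP-.5
        cv2.fillConvexPoly(m,cv2.convexHull(np.round(q*16).astype(np.int32)),1,shift=4)
    return m
def fit(name,mask,z,proj,p0s):
    big=cv2.resize((mask*255).astype(np.uint8),None,fx=UP,fy=UP,interpolation=cv2.INTER_LINEAR)>127
    def cost(p):
        r=render(name,p,z,proj,mask.shape)>0; return 1-(r&big).sum()/max((r|big).sum(),1)
    best=None
    for p0 in p0s:
        s=np.array([[0,0,0],[.012,0,0],[0,.012,0],[0,0,.25]])+np.array(p0)
        r=minimize(cost,p0,method='Nelder-Mead',options=dict(initial_simplex=s,xatol=3e-4,fatol=1e-4,maxiter=150))
        if best is None or r.fun<best.fun: best=r
    return best.x,1-best.fun
def ground(S,u,v,z):
    d=S['pose'][:3,:3]@np.linalg.inv(S['K'])@[u,v,1]; o=S['pose'][:3,3]; return (o+d*(z-o[2])/d[2])[:2]
def hsv(c): return cv2.cvtColor(c,cv2.COLOR_RGB2HSV)
def brass(c): h=hsv(c); return (h[...,0]>8)&(h[...,0]<32)&(h[...,1]>95)&(h[...,2]>45)
def blue(c): h=hsv(c); return (h[...,0]>100)&(h[...,0]<130)&(h[...,1]>110)&(h[...,2]>30)
def near(m,u,v,r): q=np.zeros(m.shape,np.uint8); cv2.circle(q,(int(u),int(v)),r,1,-1); return m&(q>0)
E
cat > a.py <<'E'
from h import *
S=dict(np.load('top.npz')); c=S['color']; pr=pin(S); B=brass(c); L=blue(c)
out=c.copy()
n=lambda x,y:(70+x/2.5,48+y/2.5)
for k,(x0,x1,ym) in {'coupling':(172,324,55),'valve':(325,472,10),'elbow':(474,621,38),'tee':(623,778,68)}.items():
    (u0,v0),(u1,v1)=n(x0,0),n(x1,320); sub=np.zeros(L.shape,np.uint8)
    sub[int(v0):int(v1),int(u0):int(u1)]=L[int(v0):int(v1),int(u0):int(u1)]
    cs=cv2.findContours(sub,cv2.RETR_EXTERNAL,cv2.CHAIN_APPROX_NONE)[0]; m=np.zeros_like(sub); cv2.drawContours(m,[max(cs,key=cv2.contourArea)],-1,1,-1)
    u,v=n((x0+x1)/2,235); g=ground(S,u,v,.03)
    p,i=fit('bin',m,0,pr,[(*g,0)]); print('bin',k,p.round(4),round(i,3))
    e=cv2.findContours(cv2.resize(render('bin',p,0,pr,L.shape),(512,384)),cv2.RETR_EXTERNAL,cv2.CHAIN_APPROX_NONE)[0]; cv2.drawContours(out,e,-1,(255,0,255),1)
for k,x,y in (('elbow',250,238),('tee',398,190),('coupling',551,210),('valve',694,250)):
    u,v=n(x,y); g=ground(S,u,v,.02); m=B.copy()
    if k=='valve': h=hsv(c); m|=(h[...,1]<90)&(h[...,2]>90)
    m=near(m,u,v,{'coupling':12}.get(k,20)); m=cv2.morphologyEx(m.astype(np.uint8),cv2.MORPH_CLOSE,np.ones((7,7)) )>0
    p,i=fit(k,m,.003,pr,[(*g,a) for a in ([0] if k=='coupling' else np.arange(8)*np.pi/4)]); print(k,p.round(4),round(i,3))
    out[cv2.morphologyEx(cv2.resize(render(k,p,.003,pr,L.shape),(512,384)),cv2.MORPH_GRADIENT,np.ones((2,2)))>0]=(0,255,0)
g=ground(S,*n(88,239),.003); print('mat',g.round(4)); print('cart',ground(S,*n(797,0)+(),0) if 0 else ground(S,607/1.5,226/1.5,0).round(3))
save('fit',out[48:178,70:390],2.5)
E
python3 a.py
```

```text
bin coupling [0.4982 0.2282 0.0295] 0.968
bin valve [0.549  0.0751 0.0313] 0.968
bin elbow [ 0.5258 -0.0818  0.0287] 0.973
bin tee [ 0.5019 -0.2382  0.034 ] 0.972
elbow [0.4886 0.2288 0.2528] 0.831
tee [ 0.5497  0.081  -0.074 ] 0.807
coupling [ 0.5263 -0.0837  0.2151] 0.816
valve [ 0.4951 -0.2378  3.1841] 0.884
mat [0.487  0.4004]
cart [ 0.497 -0.402]
```

View pics/fit.png

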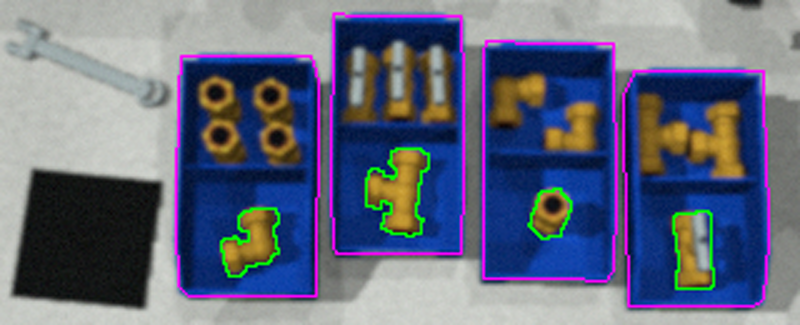

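The fits are consistent: bin pitch is about 155 mm, yaw about 0.03, and every fitting is within about 10 mm of its compartment's middle. The plan is:
1. elbow to mat
2. coupling to its bin
3. elbow to its bin
4. tee to mat
5. valve to its bin
6. tee to its bin

I'll go above the elbow now.

Request:
{"name": "arm_command", "arguments": {"steps": [1.5,5,0,-0.5,1.5,5,0,-0.5,1.5,5,0,-0.5,1.5,5,0,-0.5,1.5,5,0,-0.5,1.7,5,0,-0.5,1.7,5,0,-0.5,1.7,5,0,-0.5,1.7,5,0,-0.5,1.7,5,0,-0.5,1.7,5,-1,-0.5,1.7,5,-1,-0.5,1.7,5,-1,-0.5,1.7,5,-1,-0.5,1.7,5,-1,-1,1.7,4.6,0,-1,0,0,0,0,0,0,0,0], "gripper": 0.32, "squeeze": 45}}

```text
clock: 2.35
ee_pos: [0.5082, 0.221, 0.1941]
orientation: [0.992, 0.124, -0.001, 0.0]
contact_force: [0.3, -0.9, -0.4]
gripper_width: 0.0595
finger_force: 0.0
```

```bash
cat > look.py <<'E'
import sys
from h import *
o=robot.observe(); S=imaging.snapshot('wrist'); np.savez('w',ee_pos=o['ee_pos'],orientation=o['orientation'],**S)
c=S['color']; save('w_'+sys.argv[1],c)
q=o['orientation']; print('ee',o['ee_pos'].round(4),'toolyaw',round(np.degrees(2*np.arctan2(q[1],q[0])),2),'w',round(o['gripper_width'],4),'t',round(o['clock'],2),'F',o['contact_force'].round(1))
print(S['K'].round(1).tolist())
E
python3 look.py 1
```

```text
ee [0.5082 0.221  0.1941] toolyaw 14.27 w 0.0595 t 2.35 F [ 0.3 -0.9 -0.4]
[[297.3, 0.0, 258.2], [0.0, 297.3, 189.6], [0.0, 0.0, 1.0]]
```

View pics/w_1.png

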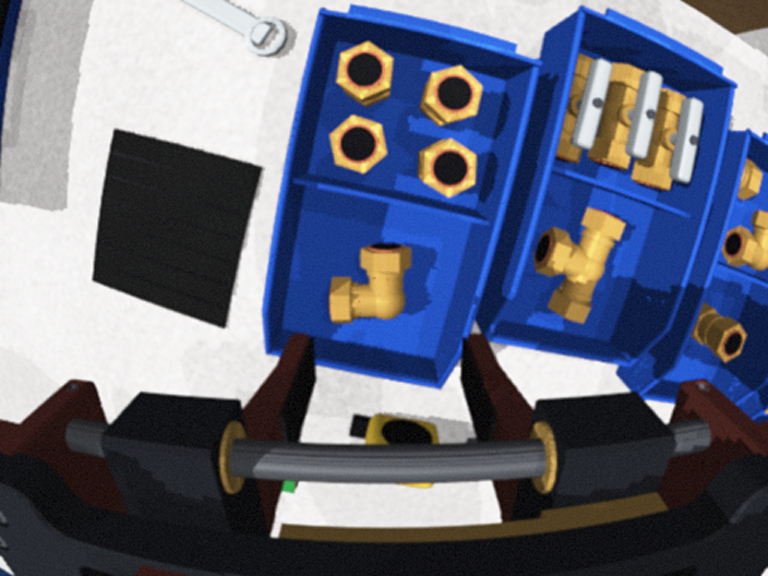

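The wrist view shows the elbow at (370,288), tee at (582,262), coupling at (720,332), and the whole mat centred near (178,228). I'll fit them with the fisheye model.

```bash
cat > wfit.py <<'E'
import sys
from h import *
D=dict(np.load('w.npz')); S=D; c=S['color']; pr=fish(S,D)
def do(k,u,v,r,p0s,z=.003):
    if k=='mat': m=hsv(c)[...,2]<75
    else:
        m=brass(c)
        if k=='valve': h=hsv(c); m|=(h[...,1]<90)&(h[...,2]>90)
    m=near(m,u/1.5,v/1.5,r); m=cv2.morphologyEx(m.astype(np.uint8),cv2.MORPH_CLOSE,np.ones((15,15)) if k!='mat' else np.ones((3,3)))>0
    p,i=fit(k,m,z,pr,p0s); print(k,p.round(4),'yaw',round(np.degrees(p[2]),1),'iou',round(i,3)); return p
E
python3 - <<'E'
from wfit import *
do('elbow',370,288,42,[(.489,.229,.25)])
do('tee',582,262,46,[(.55,.081,-.07)])
do('coupling',720,332,24,[(.526,-.084,a) for a in(0,.3,.6,-.3)])
do('mat',178,228,80,[(.487,.4,0.03),(.487,.4,-.1)],0)
E
```

```text
elbow [0.4881 0.2305 0.2369] yaw 13.6 iou 0.856
tee [ 0.5482  0.0822 -0.0798] yaw -4.6 iou 0.847
coupling [ 0.5261 -0.0915 -0.141 ] yaw -8.1 iou 0.777
mat [ 0.4889  0.4074 -0.068 ] yaw -3.9 iou 0.962
```

Request:
{"name": "arm_command", "arguments": {"steps": [0.3,0.2,-3.5,0,0,0,-4,0,0,0,-4,0,0,0,-2.5,0,0,0,-1.4,0,0,0,-1,0,0,0,0,0,0,0,0,0]}}

```text
clock: 3.4
ee_pos: [0.5123, 0.224, 0.0315]
orientation: [0.992, 0.124, 0.001, -0.0]
contact_force: [0.3, 0.8, 0.4]
gripper_width: 0.0596
finger_force: 0.0
```

Request:
{"name": "arm_command", "arguments": {"steps": [0,0,0,0,0,0,0,0,0,0,0,0,0,0,0,0,0,0,0,0,0,0,0,0], "gripper": 1}}

```text
clock: 4.15
ee_pos: [0.5119, 0.2237, 0.0309]
orientation: [0.992, 0.124, 0.0, 0.0]
contact_force: [0.2, -0.4, 5.5]
gripper_width: 0.0348
finger_force: 45.0
```

Request:
{"name": "arm_command", "arguments": {"steps": [0,0,1.5,0,0,0,3,0,0,0,4,0,0,0,4,0,0,4,0,0,0,5,0,0,0,5,0,0,0,3.7,0,0,0,0,-4,0,0,0,-4,0,0,0,-2.5,0,0,0,-1.2,0,0,0,-0.6,0,0,0,-0.2,0,0,0,0,0,0,0,0,0]}}

```text
clock: 6.15
ee_pos: [0.5121, 0.401, 0.0315]
orientation: [0.992, 0.124, 0.001, -0.0]
contact_force: [0.5, -0.2, -1.3]
gripper_width: 0.0346
finger_force: 45.0
```

Request:
{"name": "arm_command", "arguments": {"steps": [0,0,-0.1,0,0,0,0,0]}}

```text
clock: 6.4
ee_pos: [0.5121, 0.401, 0.0309]
orientation: [0.992, 0.124, 0.001, -0.0]
contact_force: [-1.6, -1.9, 5.8]
gripper_width: 0.0348
finger_force: 45.0
```

Request:
{"name": "arm_command", "arguments": {"steps": [0,0,0,0,0,0,0,0,0,0,0,0,0,0,3,0,0,0,4,0,0,0,5,0,0,0,4,0,0,0,0,0], "gripper": 0.32}}

```text
clock: 7.4
ee_pos: [0.5129, 0.4022, 0.1935]
orientation: [0.992, 0.124, 0.003, -0.002]
contact_force: [-0.1, -0.1, -0.7]
gripper_width: 0.0595
finger_force: 0.0
```

```bash
python3 look.py 2; python3 - <<'E'
from wfit import *
do('elbow',375,288,46,[(.489,.406,.24)])
E
```

```text
ee [0.5129 0.4022 0.1935] toolyaw 14.24 w 0.0595 t 7.4 F [-0.1 -0.1 -0.7]
[[297.3, 0.0, 258.2], [0.0, 297.3, 189.6], [0.0, 0.0, 1.0]]
elbow [0.4874 0.4079 0.2404] yaw 13.8 iou 0.866
```

Request:
{"name": "arm_command", "arguments": {"steps": [0,-5,0,0,0,-6,0,0,0,-6,0,0,0,-6,0,0,0,-6,0,0,0,-6,0,0,0,-6,0,0,0,-5,0,0,0.5,-3,0,0,0,0,0,0,0,0,0,0]}}

```text
clock: 8.82
ee_pos: [0.5161, -0.0882, 0.1888]
orientation: [0.992, 0.124, -0.001, -0.001]
contact_force: [0.1, 0.9, -0.0]
gripper_width: 0.0599
finger_force: 0.0
```

```bash
python3 look.py 3
```

```text
ee [ 0.5161 -0.0882  0.1888] toolyaw 14.3 w 0.0599 t 8.82 F [ 0.1  0.9 -0. ]
[[297.3, 0.0, 258.2], [0.0, 297.3, 189.6], [0.0, 0.0, 1.0]]
```

View pics/w_3.png

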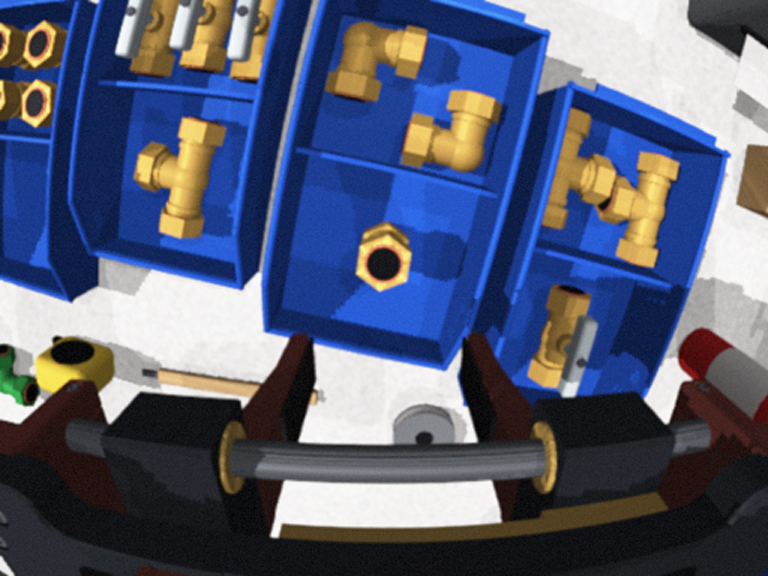

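The coupling is at (383,262), with flats facing left and right along the closing line. The valve (570,340), tee (182,178) and bin floors are also in view.

```bash
python3 - <<'E'
from wfit import *
do('coupling',383,258,28,[(.526,-.088,a) for a in(0,.25,.5,.75)])
do('valve',566,342,46,[(.495,-.238,0.04),(.495,-.238,3.18)])
do('tee',182,178,46,[(.549,.081,-.08)])
E
```

```text
coupling [ 0.5273 -0.0813  0.4822] yaw 27.6 iou 0.624
valve [ 0.4919 -0.2356  3.3184] yaw 190.1 iou 0.874
tee [ 0.5472  0.0835 -0.0556] yaw -3.2 iou 0.875
```

```bash
sed -i "s/^    p,i=fit(k,m,z/    q=np.zeros(m.shape,np.uint8); cv2.drawContours(q,[max(cv2.findContours(m.astype(np.uint8),cv2.RETR_EXTERNAL,cv2.CHAIN_APPROX_NONE)[0],key=cv2.contourArea)],-1,1,-1); m=(q>0) if k=='coupling' else m\n&/" wfit.py; python3 - <<'E'
from wfit import *
do('coupling',383,258,28,[(.526,-.085,a) for a in(0,.25,.5,.75)])
E
```

```text
coupling [ 0.5271 -0.081   0.475 ] yaw 27.2 iou 0.851
```

```bash
python3 - <<'E'
from h import *
c=np.load('w.npz')['color']; save('hex',c[140:205,220:290],8)
E
```

```text
(no output)
```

View pics/hex.png

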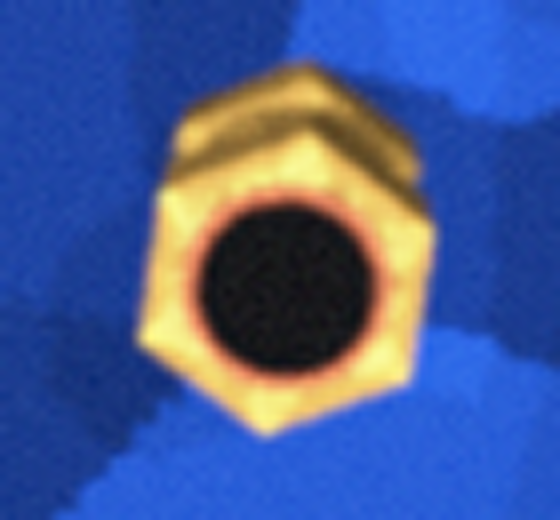

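The top hexagon's vertices are clear: (310,130), (435,230), (410,382), (265,435), (137,340) and (160,190). I'll project them at z = 59 mm.

```bash
python3 - <<'E'
from wfit import *
from scipy.optimize import least_squares
V=np.array([(310,130),(435,230),(410,382),(265,435),(137,340),(160,190)],float); V=V/8+[220,140]-.4
W=np.array([least_squares(lambda w:(pr(np.array([[*w,.059]]))-v)[0],[.527,-.083]).x for v in V])
C=W.mean(0); d=W-C; print(C,np.hypot(*d.T).round(4),(np.degrees(np.arctan2(d[:,1],d[:,0]))).round(1), (np.degrees(np.arctan2(d[:,1],d[:,0]))%60).round(1))
E
```

```text
[ 0.52690761 -0.08167973] [0.0188 0.0186 0.0188 0.0186 0.0189 0.0186] [   5.8  -54.4 -114.4 -173.6  124.9   66.2] [5.8 5.6 5.6 6.4 4.9 6.2]
```

Request:
{"name": "arm_command", "arguments": {"steps": [0.6,0.3,-3.5,-4.5,0.5,0.3,-4,-4,0,0,-3,0,0,0,-2,0,0,0,-1,0,0,0,0,0,0,0,0,0]}}

```text
clock: 9.75
ee_pos: [0.5283, -0.0829, 0.0555]
orientation: [0.999, 0.05, 0.001, 0.0]
contact_force: [-0.2, 0.2, -0.4]
gripper_width: 0.0598
finger_force: 0.0
```

Request:
{"name": "arm_command", "arguments": {"steps": [0,0,0,0,0,0,0,0,0,0,0,0,0,0,0,0,0,0,0,0,0,0,0,0], "gripper": 1}}

```text
clock: 10.5
ee_pos: [0.5279, -0.0833, 0.0549]
orientation: [0.999, 0.05, 0.0, 0.0]
contact_force: [-0.9, -0.6, 3.8]
gripper_width: 0.0333
finger_force: 45.0
```

Request:
{"name": "arm_command", "arguments": {"steps": [0,0,1.5,0,0,0,3,0,0,0,4,0,0,0,4,0,0,4,0,0,-0.5,6,0,0,-0.5,6,0,0,-0.5,6,0,0,-0.7,5,0,0,-0.7,4,0,0,0,0,-3,0,0,0,-4,0,0,0,-3,0,0,0,-1.3,0,0,0,-0.6,0,0,0,-0.4,0,0,0,0,0,0,0,0,0]}}

```text
clock: 12.75
ee_pos: [0.4991, 0.2269, 0.0573]
orientation: [0.999, 0.05, 0.001, -0.0]
contact_force: [-0.9, 0.1, -0.9]
gripper_width: 0.0327
finger_force: 45.0
```

Request:
{"name": "arm_command", "arguments": {"steps": [0,0,-0.15,0,0,0,-0.1,0,0,0,0,0]}}

```text
clock: 13.12
ee_pos: [0.4991, 0.2269, 0.0549]
orientation: [0.999, 0.05, 0.0, -0.0]
contact_force: [-0.5, -0.6, 5.4]
gripper_width: 0.0331
finger_force: 45.0
```

Contact. Release, rise, and take a look.

Request:
{"name": "arm_command", "arguments": {"steps": [0,0,0,0,0,0,0,0,0,0,0,0,0,0,2,0,0,0,4,0,0,0,4,0,0,0,4,0,0,0,0,0,0,0,0,0], "gripper": 0.32}}

```text
clock: 14.25
ee_pos: [0.4984, 0.2263, 0.1935]
orientation: [0.999, 0.05, -0.0, 0.0]
contact_force: [-0.3, -0.1, -0.0]
gripper_width: 0.0599
finger_force: 0.0
```

```bash
python3 look.py 4
```

```text
ee [0.4984 0.2263 0.1935] toolyaw 5.74 w 0.0599 t 14.25 F [-0.3 -0.1 -0. ]
[[297.3, 0.0, 258.2], [0.0, 297.3, 189.6], [0.0, 0.0, 1.0]]
```

View pics/w_4.png

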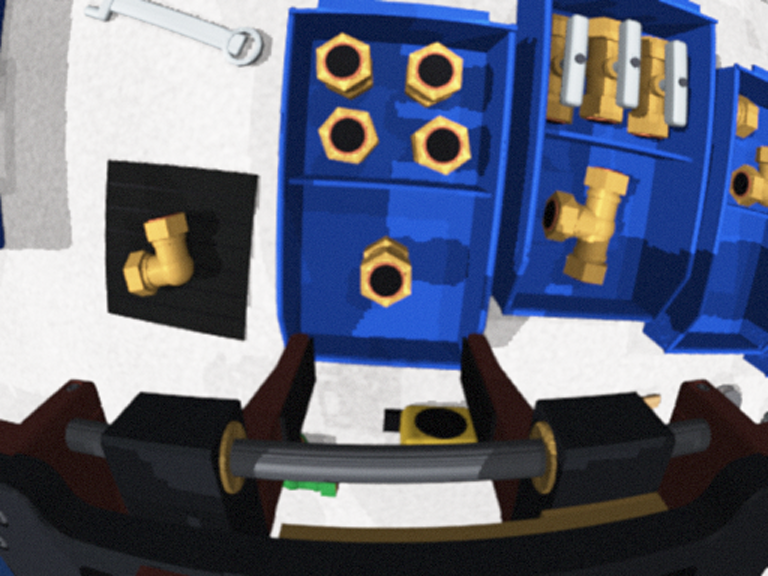

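The coupling stands upright at (387,278) near mid-compartment, and the elbow lies flat on the mat at (160,255). I'll check the bin pose against this view: divider top ends at about (288,180) and (492,192), front rim corners at about (283,355) and (483,366).

```bash
python3 - <<'E'
from wfit import *
P=np.array([[63.5,64,55],[63.5,-64,55],[-63.5,67,41],[-63.5,-67,41]])/1e3
print((pr(world(P,(.4982,.2282,.0295),0))*1.5).round(0).tolist())
do('coupling',387,272,28,[(.498,.227,a) for a in(0,.25,.5,.75)])
do('elbow',160,255,46,[(.488,.407,.24)])
do('tee',585,225,46,[(.549,.081,-.08)])
E
```

```text
[[291.0, 174.0], [493.0, 189.0], [289.0, 348.0], [470.0, 360.0]]
coupling [ 0.4982  0.2283 -0.232 ] yaw -13.3 iou 0.854
elbow [0.4887 0.409  0.2507] yaw 14.4 iou 0.895
tee [ 0.5479  0.0825 -0.0659] yaw -3.8 iou 0.846
```

Request:
{"name": "arm_command", "arguments": {"steps": [0.4,4.5,0,3,0.5,5,0,3,0.5,5,0,2.5,0,3,0,0,0,0,-3.5,0,0,0,-4,0,0,0,-4,0,0,0,-2.7,0,0,0,-1.2,0,0,0,-0.8,0,0,0,0,0,0,0,0,0]}}

```text
clock: 15.8
ee_pos: [0.5132, 0.4022, 0.0332]
orientation: [0.992, 0.124, 0.001, -0.0]
contact_force: [-0.1, -0.6, -0.0]
gripper_width: 0.0597
finger_force: 0.0
```

Request:
{"name": "arm_command", "arguments": {"steps": [0,0,0,0,0,0,0,0,0,0,0,0,0,0,0,0,0,0,0,0], "gripper": 1}}

```text
clock: 16.42
ee_pos: [0.5129, 0.4018, 0.0325]
orientation: [0.992, 0.124, 0.0, 0.0]
contact_force: [-0.1, -0.9, 3.5]
gripper_width: 0.0348
finger_force: 45.0
```

Request:
{"name": "arm_command", "arguments": {"steps": [0,0,2,0,0,0,4,0,0,0,4,0,0,0,4,0,0.4,-5,0,0,0.4,-6,0,0,0.4,-6,0,0,0.4,-6,0,0,0.4,-6,0,0,0.4,-6,0,0,0.4,-6,0,0,0.4,-5,0,0,0.4,-3,0,0,0,0,-3,0,0,0,-4,0,0,0,-4,0,0,0,-1.5,0,0,0,-0.9,0,0,0,0,0]}}

```text
clock: 18.8
ee_pos: [0.5492, -0.0882, 0.0388]
orientation: [0.992, 0.124, 0.0, 0.0]
contact_force: [0.4, -0.8, -2.8]
gripper_width: 0.0348
finger_force: 45.0
```

Request:
{"name": "arm_command", "arguments": {"steps": [0,0,-0.3,0,0,0,-0.2,0,0,0,-0.1,0,0,0,-0.05,0,0,0,0,0]}}

```text
clock: 19.42
ee_pos: [0.5489, -0.0883, 0.0324]
orientation: [0.992, 0.124, 0.0, 0.0]
contact_force: [-2.1, -0.7, 5.7]
gripper_width: 0.0346
finger_force: 45.0
```

Request:
{"name": "arm_command", "arguments": {"steps": [0,0,0,0,0,0,0,0,0,0,0,0,0,0,2,0,0,0,5,0,0,0,5,0,0,0,4,0,0,0,0,0], "gripper": 0.32}}

```text
clock: 20.42
ee_pos: [0.5506, -0.0883, 0.1949]
orientation: [0.992, 0.124, 0.003, 0.001]
contact_force: [-0.6, 0.2, -1.0]
gripper_width: 0.0595
finger_force: 0.0
```

```bash
python3 look.py 5; python3 - <<'E'
from wfit import *
do('elbow',375,288,46,[(.524,-.082,.25)])
E
```

```text
ee [ 0.5506 -0.0883  0.1949] toolyaw 14.24 w 0.0595 t 20.43 F [-0.6  0.2 -1. ]
[[297.3, 0.0, 258.2], [0.0, 297.3, 189.6], [0.0, 0.0, 1.0]]
elbow [ 0.5241 -0.0815  0.2322] yaw 13.3 iou 0.846
```

Request:
{"name": "arm_command", "arguments": {"steps": [0,2,0,9,0,2.5,0,9,0,2.5,0,9,0,2.5,0,9,0,2.5,0,9,0,2.5,0,9,0,2.5,0,9,0,2.2,0,9,0,0,0,0,0,0,0,0]}}

```text
clock: 21.72
ee_pos: [0.5484, 0.1026, 0.1906]
orientation: [0.731, 0.682, -0.001, -0.0]
contact_force: [0.1, 0.2, -0.1]
gripper_width: 0.0599
finger_force: 0.0
```

```bash
python3 look.py 6
```

```text
ee [0.5484 0.1026 0.1906] toolyaw 86.03 w 0.0599 t 21.73 F [ 0.1  0.2 -0.1]
[[297.3, 0.0, 258.2], [0.0, 297.3, 189.6], [0.0, 0.0, 1.0]]
```

View pics/w_6.png

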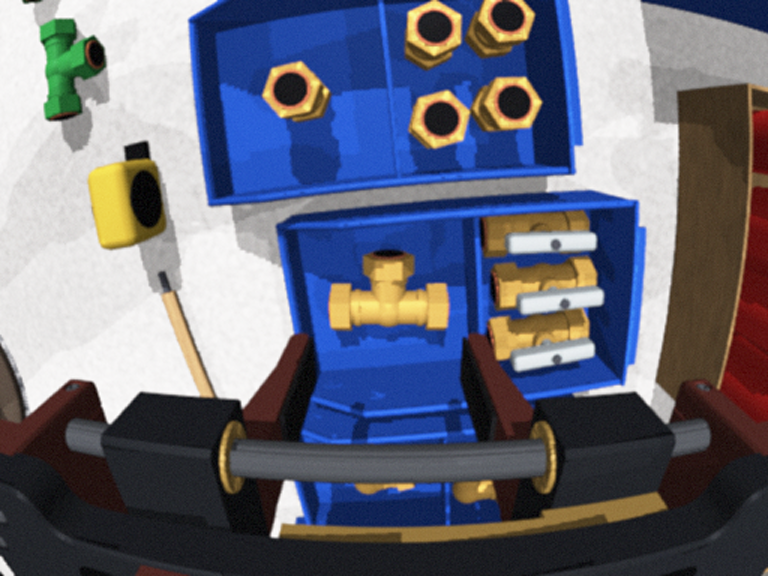

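The tee is at (388,295), with its branch nut at (388,268) centred and square between the jaws.

```bash
python3 - <<'E'
from wfit import *
do('tee',388,295,48,[(.548,.0825,-.066)])
E
```

```text
tee [ 0.5474  0.0827 -0.0641] yaw -3.7 iou 0.853
```

Request:
{"name": "arm_command", "arguments": {"steps": [0.1,0.1,-3.5,0,0,0,-4,0,0,0,-4,0,0,0,-2.5,0,0,0,-1.2,0,0,0,-0.5,0,0,0,0,0,0,0,0,0]}}

```text
clock: 22.78
ee_pos: [0.5503, 0.1048, 0.0356]
orientation: [0.73, 0.683, 0.001, 0.0]
contact_force: [-0.1, -0.3, 0.4]
gripper_width: 0.0596
finger_force: 0.0
```

Request:
{"name": "arm_command", "arguments": {"steps": [-0.1,-0.1,-0.3,0,0,0,-0.1,0,0,0,0,0]}}

```text
clock: 23.15
ee_pos: [0.5487, 0.1037, 0.0306]
orientation: [0.73, 0.684, -0.0, 0.0]
contact_force: [-0.9, -1.0, 0.5]
gripper_width: 0.0602
finger_force: 0.0
```

Request:
{"name": "arm_command", "arguments": {"steps": [0,0,0,0,0,0,0,0,0,0,0,0,0,0,0,0,0,0,0,0], "gripper": 1, "squeeze": 50}}

```text
clock: 23.78
ee_pos: [0.5488, 0.1038, 0.0307]
orientation: [0.73, 0.684, 0.0, 0.0]
contact_force: [-0.5, 0.2, 0.3]
gripper_width: 0.0348
finger_force: 50.0
```

Request:
{"name": "arm_command", "arguments": {"steps": [0,0,2,0,0,0,4,0,0,0,4,0,0,0,4,0,-0.9,5,0,0,-1,6,0,0,-1,6,0,0,-1,6,0,0,-1,5.3,0,0,-1,4,0,0,0,0,-3,0,0,0,-4,0,0,0,-4,0,0,0,-1.5,0,0,0,-0.8,0,0,0,0,0]}}

```text
clock: 25.78
ee_pos: [0.49, 0.4272, 0.0386]
orientation: [0.73, 0.684, 0.001, -0.0]
contact_force: [0.5, -0.5, -1.8]
gripper_width: 0.0346
finger_force: 50.0
```

Request:
{"name": "arm_command", "arguments": {"steps": [0,0,-0.3,0,0,0,-0.25,0,0,0,-0.15,0,0,0,-0.1,0,0,0,0,0]}}

```text
clock: 26.4
ee_pos: [0.4899, 0.4268, 0.0307]
orientation: [0.73, 0.684, 0.0, 0.0]
contact_force: [-2.1, -2.0, 5.6]
gripper_width: 0.0345
finger_force: 50.0
```

Request:
{"name": "arm_command", "arguments": {"steps": [0,0,0,0,0,0,0,0,0,0,0,0,0,0,2,0,0,0,5,0,0,0,5,0,0,0,4,0,0,0,0,0], "gripper": 0.32}}

```text
clock: 27.4
ee_pos: [0.4906, 0.4286, 0.1949]
orientation: [0.73, 0.684, 0.004, 0.0]
contact_force: [0.3, 1.2, -0.2]
gripper_width: 0.0599
finger_force: 0.0
```

Request:
{"name": "arm_command", "arguments": {"steps": [0,-4,0,-6,0,-5.5,0,-7,0,-5.5,0,-7,0,-5.5,0,-7,0,-5.5,0,-7,0,-5.5,0,-7,0,-5.5,0,-7,0,-5.5,0,-7,0,-5.5,0,-7,0,-5.5,0,-7,0,-5.5,0,-7,0,-4.5,0,-4,0,-2.7,0,0,0,0,0,0,0,0,0,0]}}

```text
clock: 29.28
ee_pos: [0.4897, -0.2338, 0.1895]
orientation: [0.998, 0.055, -0.0, -0.0]
contact_force: [-0.2, 0.9, -0.2]
gripper_width: 0.0595
finger_force: 0.0
```

```bash
python3 look.py 7; python3 - <<'E'
from wfit import *
do('valve',385,288,44,[(.493,-.237,0.1),(.493,-.237,3.24)])
E
```

```text
ee [ 0.4897 -0.2338  0.1895] toolyaw 6.32 w 0.0595 t 29.27 F [-0.2  0.9 -0.2]
[[297.3, 0.0, 258.2], [0.0, 297.3, 189.6], [0.0, 0.0, 1.0]]
valve [ 0.4914 -0.2341  3.2634] yaw 187.0 iou 0.74
```

View pics/w_7.png

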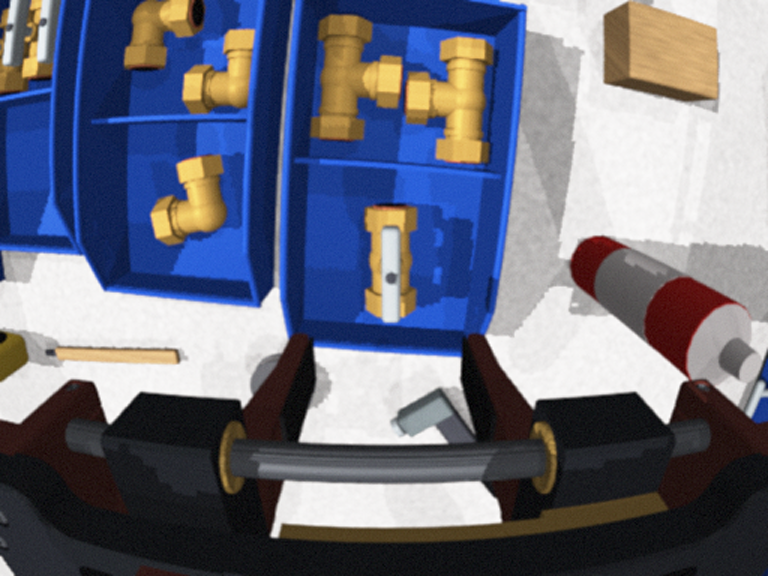

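The valve is at (390,265), its handle aligned with the tool and about 1–2 mm right of the jaw centre. The elbow is well placed at (192,200), and the cartridge is clear.

Request:
{"name": "arm_command", "arguments": {"steps": [0.1,0,-3.5,0,0,-0.1,-4,0,0,0,-3,0,0,0,-1.5,0,0,0,-0.9,0,0,0,0,0,0,0,0,0]}}

```text
clock: 30.2
ee_pos: [0.4913, -0.2364, 0.0616]
orientation: [0.999, 0.055, 0.001, 0.0]
contact_force: [-0.9, -0.5, -0.5]
gripper_width: 0.0597
finger_force: 0.0
```

Request:
{"name": "arm_command", "arguments": {"steps": [0,0,0,0,0,0,0,0,0,0,0,0,0,0,0,0,0,0,0,0,0,0,0,0], "gripper": 1}}

```text
clock: 30.95
ee_pos: [0.4907, -0.236, 0.0606]
orientation: [0.999, 0.055, -0.0, -0.0]
contact_force: [0.5, 1.0, -0.2]
gripper_width: 0.0137
finger_force: 50.0
```

Request:
{"name": "arm_command", "arguments": {"steps": [0,0,2,0,0,0,4,0,0,0,4,0,0,0,4,0,0.6,4,0,0,1,5.5,0,0,1,6,0,0,1,6,0,0,1,5.5,0,0,1,4.1,0,0,0,0,-3,0,0,0,-4,0,0,0,-4,0,0,0,-1.5,0,0,0,-0.6,0,0,0,0,0]}}

```text
clock: 32.95
ee_pos: [0.5473, 0.0749, 0.0704]
orientation: [0.999, 0.054, 0.0, -0.0]
contact_force: [-0.4, -0.3, -2.8]
gripper_width: 0.0137
finger_force: 50.0
```

Request:
{"name": "arm_command", "arguments": {"steps": [0,0,-0.4,0,0,0,-0.3,0,0,0,-0.15,0,0,0,-0.1,0,0,0,0,0]}}

```text
clock: 33.58
ee_pos: [0.5468, 0.075, 0.0605]
orientation: [0.999, 0.055, 0.0, -0.0]
contact_force: [-1.7, 0.4, 1.5]
gripper_width: 0.0135
finger_force: 50.0
```

Request:
{"name": "arm_command", "arguments": {"steps": [0,0,0,0,0,0,0,0,0,0,0,0,0,0,2,0,0,0,4,0,0,0,4,0,0,0,3,0,0,0,0,0], "gripper": 0.32}}

```text
clock: 34.58
ee_pos: [0.5481, 0.075, 0.1925]
orientation: [0.999, 0.054, 0.002, -0.0]
contact_force: [1.1, 0.1, -1.2]
gripper_width: 0.0597
finger_force: 0.0
```

```bash
python3 look.py 8; python3 - <<'E'
from wfit import *
do('valve',385,280,50,[(.547,.075,0.1),(.547,.075,3.24)])
E
```

```text
ee [0.5481 0.075  0.1925] toolyaw 6.23 w 0.0597 t 34.58 F [ 1.1  0.1 -1.2]
[[297.3, 0.0, 258.2], [0.0, 297.3, 189.6], [0.0, 0.0, 1.0]]
valve [0.5495 0.0762 3.2447] yaw 185.9 iou 0.91
```

Request:
{"name": "arm_command", "arguments": {"steps": [-0.6,4,0,8,-0.8,5,0,10,-0.8,5,0,10,-0.8,5,0,10,-0.8,5,0,10,-0.8,5,0,10,-0.8,4,0,10,-0.3,2.2,0,10,0,0,0,1.8,0,0,0,0]}}

```text
clock: 35.88
ee_pos: [0.4899, 0.4254, 0.1888]
orientation: [0.732, 0.681, -0.001, 0.0]
contact_force: [0.5, 0.0, 0.1]
gripper_width: 0.0593
finger_force: 0.0
```

```bash
python3 look.py 9; python3 - <<'E'
from wfit import *
do('tee',388,295,48,[(.489,.405,-.066)])
E
```

```text
ee [0.4899 0.4254 0.1888] toolyaw 85.86 w 0.0593 t 35.88 F [0.5 0.  0.1]
[[297.3, 0.0, 258.2], [0.0, 297.3, 189.6], [0.0, 0.0, 1.0]]
tee [ 0.4884  0.4049 -0.0538] yaw -3.1 iou 0.869
```

View pics/w_9.png

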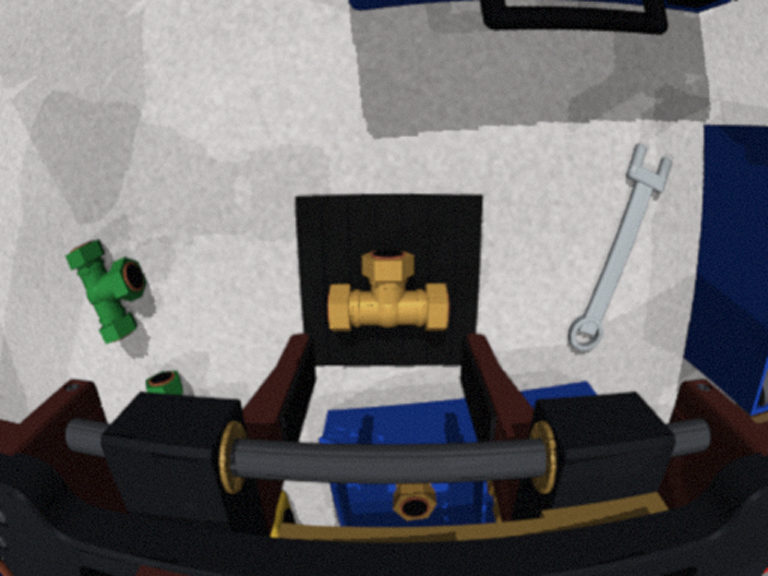

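The tee lies flat on the mat at (388,295), square to the jaws. The valve fit is 2 mm from its bin's middle.

Request:
{"name": "arm_command", "arguments": {"steps": [0,0,-3.5,0,0,0,-4,0,0,0,-4,0,0,0,-2.5,0,0,0,-1.2,0,0,0,-0.6,0,0,0,0,0,0,0,0,0]}}

```text
clock: 36.92
ee_pos: [0.4901, 0.4272, 0.0332]
orientation: [0.731, 0.682, 0.001, 0.0]
contact_force: [-0.6, 0.2, 0.1]
gripper_width: 0.0595
finger_force: 0.0
```

Request:
{"name": "arm_command", "arguments": {"steps": [0,0,0,0,0,0,0,0,0,0,0,0,0,0,0,0,0,0,0,0], "gripper": 1}}

```text
clock: 37.55
ee_pos: [0.4898, 0.4268, 0.0323]
orientation: [0.731, 0.682, 0.0, 0.0]
contact_force: [-0.5, -0.8, 1.9]
gripper_width: 0.0346
finger_force: 50.0
```

Request:
{"name": "arm_command", "arguments": {"steps": [0,0,2,0,0,0,4,0,0,0,4,0,0,0,4,0,0.1,-4,0,0,0.1,-6,0,0,0.1,-6,0,0,0.1,-6,0,0,0.1,-6,0,0,0.1,-6,0,0,0.1,-6,0,0,0.1,-6,0,0,0.1,-6,0,0,0.1,-6,0,0,0.1,-4,0,0,0.1,-2.3,0,0,0,0,0,0,0,0,0,0]}}

```text
clock: 39.8
ee_pos: [0.5018, -0.2149, 0.1727]
orientation: [0.731, 0.683, 0.0, -0.0]
contact_force: [0.6, 0.0, -2.1]
gripper_width: 0.0349
finger_force: 50.0
```

Request:
{"name": "arm_command", "arguments": {"steps": [0,-0.1,-3,0,0,0,-4,0,0,0,-4,0,0,0,-1.5,0,0,0,-0.8,0,0,0,-0.3,0,0,0,-0.2,0,0,0,-0.1,0,0,0,0,0,0,0,0,0]}}

```text
clock: 41.05
ee_pos: [0.5018, -0.2174, 0.0334]
orientation: [0.731, 0.682, 0.0, 0.0]
contact_force: [0.2, -0.4, -2.0]
gripper_width: 0.0347
finger_force: 50.0
```

Request:
{"name": "arm_command", "arguments": {"steps": [0,0.1,-0.1,0,0,0,-0.1,0,0,0,0,0]}}

```text
clock: 41.42
ee_pos: [0.5018, -0.2164, 0.0323]
orientation: [0.731, 0.682, -0.0, 0.0]
contact_force: [-4.7, 0.5, 10.7]
gripper_width: 0.0348
finger_force: 50.0
```

Seated. Release, rise and back away, then check with the top camera.

Request:
{"name": "arm_command", "arguments": {"steps": [0,0,0,0,0,0,0,0,0,0,0,0,0,0,2,0,0,0,4,0,0,0,5,0,0,0,6,0,-3,-3,2,0,-4,-4,0,0,-5,-4,0,0,-5,-4,0,0,0,-5,0,0,0,-5,0,0,0,-5,0,0,0,0,0,0,0,0,0,0], "gripper": 0.32}}

```text
clock: 43.42
ee_pos: [0.3346, -0.5133, 0.2218]
orientation: [0.731, 0.683, 0.001, 0.0]
contact_force: [-0.4, 1.3, -0.4]
gripper_width: 0.0602
finger_force: 0.0
```

```bash
python3 - <<'E'
from h import *
S=imaging.snapshot('top'); np.savez('top2',**S); c=S['color']; pr=pin(S)
T={'coupling':(.4982,.2282),'valve':(.549,.0751),'elbow':(.5258,-.0818),'tee':(.5019,-.2382)}
for k,g in T.items():
    u,v=pr(np.array([[*g,.025]]))[0]; m=brass(c)
    if k=='valve': h=hsv(c); m|=(h[...,1]<90)&(h[...,2]>90)
    m=near(m,u,v,{'coupling':12}.get(k,20)); m=cv2.morphologyEx(m.astype(np.uint8),cv2.MORPH_CLOSE,np.ones((7,7)))>0
    p,i=fit(k,m,.003,pr,[(*g,{'elbow':.24,'tee':-.06,'valve':.1}.get(k,0))]); print(k,((p[:2]-g)*1e3).round(1),p[2].round(2),round(i,3))
save('top2',c[48:178,100:420],2.5)
print(robot.observe()['ee_pos'],robot.observe()['clock'])
E
```

```text
coupling [ 0.3 -2.2] 0.08 0.803
valve [ 2.3 -0.2] 0.12 0.891
elbow [-2.  -2.7] 0.3 0.834
tee [-0.3 -2. ] -0.06 0.805
[ 0.3347421  -0.5129667   0.22195129] 43.475
```

View pics/top2.png

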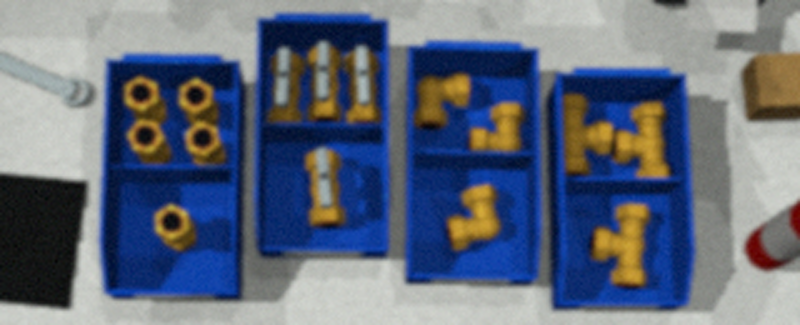

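All four fittings are in the right bins, flat or upright, and within about 4 mm of the middle: coupling (173,228), valve (324,185), elbow (474,218), tee (622,245). The cartridge is standing at (775,240).

```bash
python3 -c "
from plant import order
print(order.hand_in())"
```

```text
the job is handed in; nothing more can be done
None
```

The job is handed in: the coupling, valve, elbow and tee are each in their own bin's front compartment, measured within about 4 mm of the middle, and the cartridge is still standing; hand-in returned no verdict.

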